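Open the bench air tap with the elbow outlet

TASK

Two bench air taps stand on the table, both shut. Open the one whose outlet carries the right-angled pipe elbow: push its black knob down against the spring, turn it anticlockwise (seen from above) past the safety stop all the way to the open end, and let go so that it springs up again. Leave the tap with the straight hose nozzle shut.

Things in the scene. Friction and masses are not known exactly. Their poses are not given: they have to be found in the camera images.
- elbow_tap_grip (a point): Grip point of the black knob on the tap with the tan right-angled pipe elbow (25x48x45 mm) as outlet. The knob is an upright bar, 46 long, 14 thick, 32 tall, top 125 above the table, on a round skirt 51 across. The point is on the knob's upright axis in the bar, 10 below its top, 22 above the skirt; it moves with the knob. x along the bar to the white pointer line, y across its thickness, z up.
- elbow_tap_turn (a joint): Turn of that knob, rad, growing anticlockwise from above: 0 shut, 1.309 (75 degrees) the open end stop; white marks on the head show both. Starts at 0 to 0.2. Not pushed in, it is blocked at about 0.3; pushed in 5 mm or more it turns past (keep it pushed until beyond 1.0). Beyond, it springs up when let go. Stays where it is left; friction 0.03 N m.
- elbow_tap_press (a joint): How far that knob, with its skirt, is pushed down, m: 0 up, 0.008 fully in. A spring pushes it up with about 4 N when up, 8 N fully in. Fingertips may rest on the skirt, whose top is 93 mm above the table and 13 mm above the tap's head when up. The tap is a fixed grey metal pillar, foot 76 mm across, head 62 mm across and 80 mm high; outlet 47 mm up, reaching 70 mm out to one side.
- straight_tap_turn (a joint): Turn of the knob of the other tap: the same pillar, knob and joint values, but its outlet is a straight ribbed steel hose nozzle, 47 mm up. It starts shut, at 0 to 0.2, and must stay shut. The two taps stand side by side at least 15 cm apart; either may be the left one.

How it is judged:
By the outcome, as a careful person would: the job done as asked, in the order asked, and still so for the second after the job is handed in, with the robot touching nothing.
It also fails if it takes over 38 s, if anything falls off the work surface, if the arm or the gripper's body presses on something with over 40 N, if the wrist force passes 120 N, or if a joint passes its speed limit or range.

ROBOT

A 7-joint arm with a two-finger parallel gripper is mounted at the origin on a cart in front of the work surface, level with it; the furniture and walls round the work are solid. World frame = base frame: x ahead of the robot, y to its left, z up, the work surface at z = 0. Lengths are in m, angles in rad, forces in N, time in s.
With the tool pointing down it reaches from about 0.425 to 0.875 m from the base axis. Payload 4.7 kg.
Tool frame: the origin (TCP) lies midway between the tips of the shut fingers; the grasp point (between the pads) lies 19 mm behind it; z points along the fingers, y is the direction in which the jaws open and shut (so a half turn about z gives the same grasp; the last joint's range is limited). The gripper opens to 85 mm and grips with 20 to 120 N. Pads are 22 mm wide; open, the fingers measure 114 mm over their backs; the gripper's body (76 mm by 85 mm) begins 54 mm behind the grasp point. The pads swing forward as they close: fully open they stand 13 mm farther back than shut.
Start: joints at [-1.326, 0.321, -0.07, 1.45, 0.023, 1.371, -0.057], TCP at [0.149, 0.633, 0.206] pointing down, gripper open.
Joint ranges: [-2.86, 2.86], [-0.3, 2.09], [-1.38, 1.24], [0.06, 2.45], [-1.56, 4.7], [0.09, 2.05], [-2.69, 2.69]. Speed limits (rad/s): [2.57, 2.57, 3.14, 3.14, 3.14, 3.14, 3.14].

INTERFACE

Orientations are given as a unit quaternion [w, x, y, z].
In Python, from workcell import bot, read_camera, get_calibration, models gives the robot as it stands.
- The arm moves only by the tool servo_tool, never from a script. Its argument "series" is a list of rows, each a list of 3 entries, a list of its own where there are three numbers: the shift along the world's x, y, z in mm, then the turn, a rotation vector about the world's x, y, z in degrees, then the closure in counts, from 0 (fully open) to 255 (shut). In form: [[[x, y, z], [wx, wy, wz], fingers], ...]. A call has 1 to 10 rows; each row is the pose to reach, as a shift and turn from the pose commanded when the call began; what a row does not reach only later rows make up. A row lasts 1/8 s, in which the tool goes at most 62.5 mm and 10.7 degrees, less where a joint would pass 70% of its speed; a pose out of reach is approached as far as the arm can. A call with a gripper value outside its range is refused whole. The fingers move at their own pace and stop on an object; "newtons" is the grip in N (left out, the last holds). Time passes only in rows, so rows that repeat a pose let the fingers close. It gives the time, the measured TCP pose, the force and the opening at its end, in the units of the state.
- bot.get_state(): the state, without advancing time (a new reading comes with each control period).
- read_camera(name): name is "scene" or "top"; returns the picture (384x512x3 uint8, red, green, blue); there is no depth.
- get_calibration(name): a dict with "mtx" (3x3 intrinsics, pixels), "rvec" (rotation vector, rad) and "tvec" (3), from world to camera coordinates, as OpenCV has them. Camera axes: x right, y down, z forward; pixel columns grow to the right and rows downward; lengths in m; the calibration is good to about 2 mm. A picture is of the moment at which its call begins. get_calibration takes no time and is no camera call.
- bot.hand_in(): hands the job in, once; it reports no verdict.
Trained networks look in the newest picture that a camera, given by its name, has taken for a name from the list of things; names that differ only in an ending like _2 or _b are one class to them, and where a whole thing is asked for, a point or a joint stands for the part that bears it (a point fixed in the world has none). Each returns a list of dicts, best first, with "confidence" (0 to 1); they miss things now and then, are a little off and sometimes report something else, mostly with a low value. They report only what shows in the picture. A call takes as long as a camera call.
- models.masks_of(camera, target): "region" (384x512 bool, what is visible of it) and "xy" ([column, row] as shares, 0 to 1, of the picture: columns of its width, rows of its height, amid what is visible of it).
- models.place_of(camera, target): "xy" ([column, row] as shares, 0 to 1, of the picture: columns of its width, rows of its height: a listed point, or the origin of a listed thing).
The state is a dict: "time_s": time; "joints": joint angles; "qvel": joint speeds; "joint_efforts": joint torques, N m; "position": TCP position; "ee_rot": TCP orientation; "ft_force": force on the tool from outside, world axes, zero at the start; "torque": the same for the moment, N m; "grip_width": finger opening in m.
Only numpy, scipy, OpenCV 4.12 (cv2) and the standard library are available. Lean on these libraries where they do the work, as an engineer would, in place of code of your own. Each camera call takes 0.05 s, during which the arm holds its last target.

## Working session

There is one attempt and no reset: what is moved stays moved. The work goes in short steps, Python scripts to look and compute and a tool call to move; the robot and the scene stay as the last step left them, time stands still between calls to the robot, and variables do not carry over. Pictures are saved under pics/ and viewed, and the job is handed in when it is done.

Besides the shell and the picture viewer there is one more tool, called after ">>>" as name([rows], argument=value, ...), one row to a line, values as JSON. servo_tool: Moves the arm, as the interface text tells. Its arguments: {"type":"object","properties":{"series":{"type":"array"},"newtons":{"type":"number"}},"required":["series"]}

```bash
mkdir -p pics; python3 - <<'E'
from workcell import bot, read_camera, get_calibration, models
import cv2
for n in("scene","top"):
    im=read_camera(n); cv2.imwrite(f"pics/{n}0.png",cv2.cvtColor(im,cv2.COLOR_RGB2BGR))
    c=get_calibration(n); print(n,c)
    for t in("elbow_tap_grip",):
        for d in models.place_of(n,t): print(t,d['confidence'],d['xy'][0]*512,d['xy'][1]*384)
    for t in("elbow_tap_turn","straight_tap_turn"):
        for d in models.masks_of(n,t): print(t,d['confidence'],d['xy'][0]*512,d['xy'][1]*384,d['region'].sum())
print(bot.get_state())
E
```

```text
scene {'mtx': array([[350.39567466,   0.        , 259.56211178],
       [  0.        , 350.39567466, 193.85343535],
       [  0.        ,   0.        ,   1.        ]]), 'rvec': array([ 1.84126441, -0.8631046 ,  0.59379838]), 'tvec': array([-0.36734864,  0.28509667,  0.53008246])}
elbow_tap_grip 0.8 189.184 192.38400000000001
elbow_tap_turn 0.82 188.3136 193.38240000000002 279
straight_tap_turn 0.58 321.8944 226.98239999999998 337
top {'mtx': array([[362.30824773,   0.        , 257.23439078],
       [  0.        , 362.30824773, 192.04539744],
       [  0.        ,   0.        ,   1.        ]]), 'rvec': array([ 2.14324239, -2.10461269,  0.17164964]), 'tvec': array([-0.03921825,  0.59520799,  0.90404046])}
elbow_tap_grip 0.66 174.4896 229.40160000000003
elbow_tap_turn 0.73 181.2992 230.89919999999998 342
straight_tap_turn 0.58 317.0816 197.6832 322
{'time_s': 0.4, 'joints': array([-1.32591734,  0.32117383, -0.07008848,  1.45068938,  0.02259589,
        1.3708067 , -0.05690513]), 'qvel': array([-0.00101863, -0.00092496, -0.00024716,  0.00079923, -0.00026431,
       -0.00128123, -0.00060695]), 'joint_efforts': array([-1.49733942e-04, -4.92736959e+01, -3.81020335e-01, -3.14095008e+01,
        1.30870234e-02,  3.83032719e-03, -2.90750165e-05]), 'position': array([0.14869311, 0.63268059, 0.20574026]), 'ee_rot': array([ 8.87260940e-06,  1.15130456e-01,  9.93350369e-01, -1.46782264e-04]), 'ft_force': array([-0.23482125, -0.86691041,  0.58136953]), 'torque': array([0.02529154, 0.01269648, 0.09631293]), 'grip_width': 0.08536250253134721}
```

```bash
python3 - <<'E'
import cv2,numpy as np
for n in("scene","top"):
    im=cv2.imread(f"pics/{n}0.png"); cv2.imwrite(f"pics/{n}0b.png",cv2.resize(im,(768,576),interpolation=cv2.INTER_CUBIC))
im=cv2.imread("pics/top0.png")
a=im[180:280,130:230];b=im[150:250,265:365]
cv2.imwrite("pics/top0c.png",cv2.resize(np.hstack([a,b]),(800,400),interpolation=cv2.INTER_CUBIC))
im=cv2.imread("pics/scene0.png")
a=im[150:250,140:240];b=im[180:280,270:370]
cv2.imwrite("pics/scene0c.png",cv2.resize(np.hstack([a,b]),(800,400),interpolation=cv2.INTER_CUBIC))
E
```

```text
(no output)
```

View pics/scene0b.png

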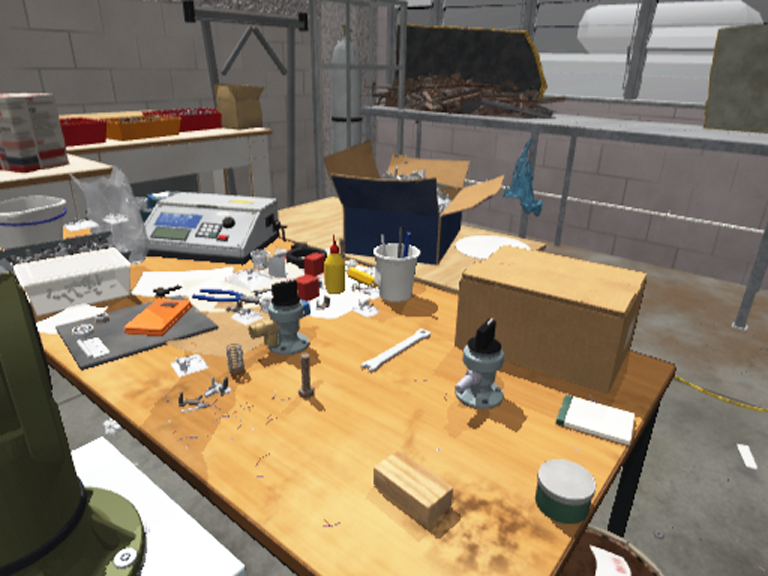

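View pics/top0b.png

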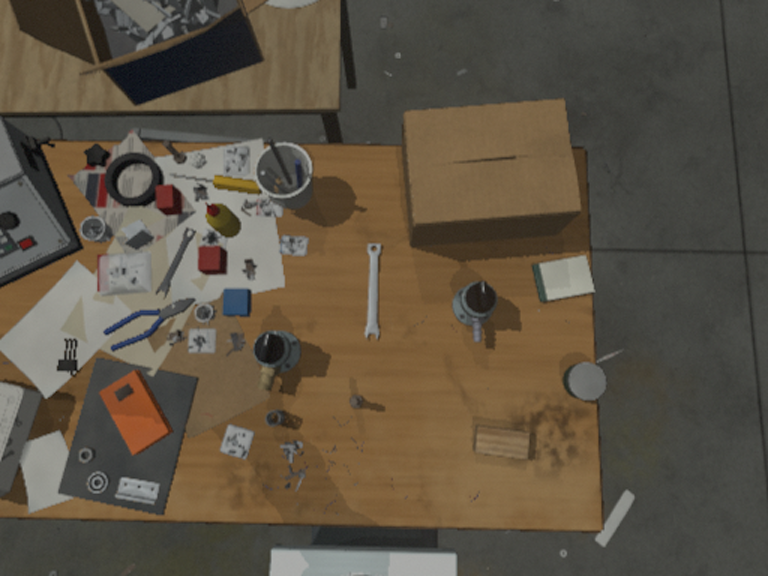

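View pics/top0c.png

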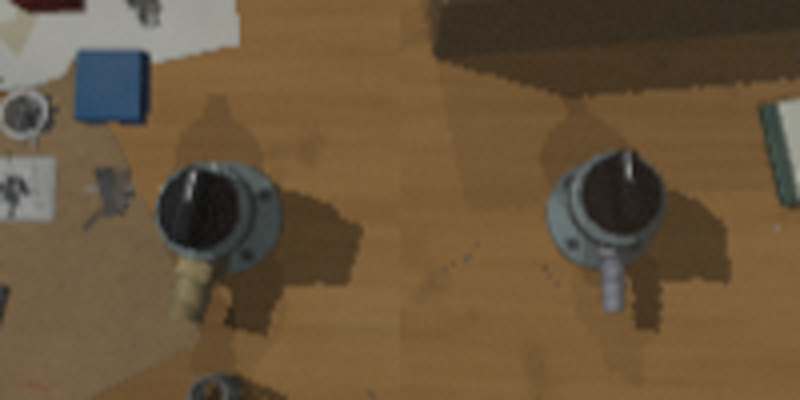

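View pics/scene0c.png

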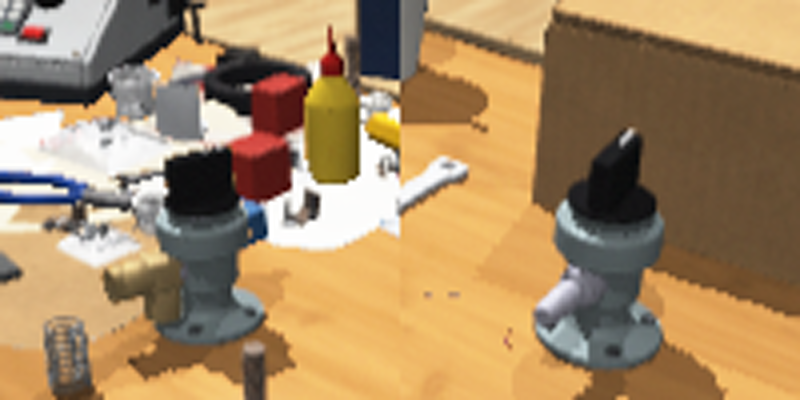

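```bash
cat > h.py <<'E'
import numpy as np,cv2
from workcell import get_calibration
def P(n,X):
    c=get_calibration(n);return cv2.projectPoints(np.asarray(X,float).reshape(-1,1,3),c['rvec'],c['tvec'],c['mtx'],None)[0].reshape(-1,2)
def ray(n,uv):
    c=get_calibration(n);R=cv2.Rodrigues(c['rvec'])[0]
    d=R.T@np.linalg.solve(c['mtx'],[uv[0],uv[1],1]);return -R.T@c['tvec'],d
def atz(n,uv,z):
    o,d=ray(n,uv);return o+d*(z-o[2])/d[2]
def overlay(n,im,cx,cy,yaw,k,x0,y0,w,dz=0):
    a=cv2.resize(im[y0:y0+w,x0:x0+w],(w*k,w*k),interpolation=cv2.INTER_CUBIC)
    a=np.clip(a.astype(float)*1.6,0,255).astype(np.uint8)
    t=np.linspace(0,2*np.pi,60)
    def pl(X,col):
        p=(P(n,X)-[x0,y0]+.5)*k
        cv2.polylines(a,[np.round(p).astype(int)],True,col,1)
    for z,r,col in((.0,.038,(255,0,0)),(.08,.031,(0,255,255)),(.093-dz,.0255,(0,255,0))):
        pl(np.c_[cx+r*np.cos(t),cy+r*np.sin(t),0*t+z],col)
    u=np.array([np.cos(yaw),np.sin(yaw)]);v=np.array([-u[1],u[0]])
    for z in(.125-dz,.093-dz):
        pl([[*(np.array([cx,cy])+sx*.023*u+sy*.007*v),z] for sx,sy in((1,1),(1,-1),(-1,-1),(-1,1))],(0,0,255))
    return a
E
python3 - <<'E'
from h import *
print(atz('top',(174.5,229.4),.115),atz('scene',(189.2,192.4),.115))
# skirt/foot
imT=cv2.imread('pics/top0.png');imS=cv2.imread('pics/scene0.png')
c=(atz('top',(174.5,229.4),.115)+atz('scene',(189.2,192.4),.115))/2
for yaw in(0,):
    A=overlay('top',imT,c[0],c[1],yaw,6,145,195,65);B=overlay('scene',imS,c[0],c[1],yaw,6,155,175,65)
    cv2.imwrite('pics/ov1.png',np.hstack([A,B]))
for p in((178,222.5),(177,228)): print(atz('top',p,.125))
E
```

```text
[0.48932616 0.16943192 0.115     ] [0.47716923 0.15214263 0.115     ]
[0.50533332 0.15955708 0.125     ]
[0.49210458 0.16120438 0.125     ]
```

View pics/ov1.png

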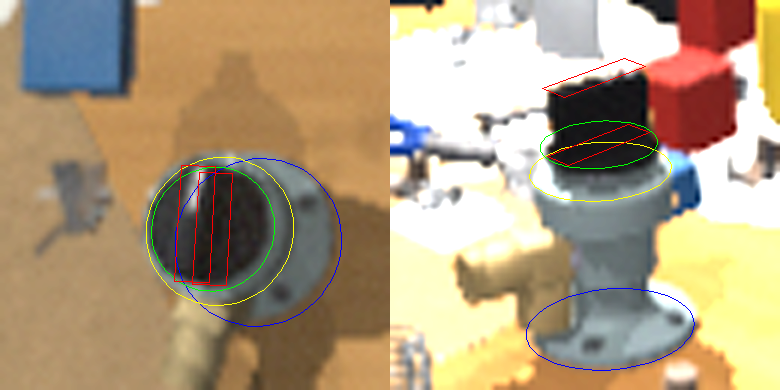

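```bash
python3 - <<'E'
from h import *
from workcell import models
from scipy.optimize import minimize
M={n:models.masks_of(n,'elbow_tap_turn')[0]['region'] for n in('top','scene')}
S=4
def sil(n,cx,cy,yaw):
    t=np.linspace(0,2*np.pi,40)
    u=np.array([np.cos(yaw),np.sin(yaw)]);v=np.array([-u[1],u[0]])
    m=np.zeros((384*S,512*S),np.uint8)
    sk=[np.c_[cx+.0255*np.cos(t),cy+.0255*np.sin(t),0*t+z] for z in(.093,.081)]
    bar=[[*(np.array([cx,cy])+sx*.023*u+sy*.007*v),z] for z in(.125,.093) for sx,sy in((1,1),(1,-1),(-1,-1),(-1,1))]
    for X in(np.vstack(sk),bar):
        p=np.round((P(n,X)+.5)*S).astype(np.int32); cv2.fillConvexPoly(m,cv2.convexHull(p),1)
    return cv2.resize(m.astype(np.float32),(512,384),interpolation=cv2.INTER_AREA)
off={n:np.zeros(2) for n in M}
def cost(q):
    c=0
    for i,n in enumerate(M):
        m=sil(n,*(q[:3]*[1e-3,1e-3,.05])); a=M[n].astype(float)
        if n=='scene': a=np.where(False,0,a)
        c+=np.abs(m-a).sum()/a.sum()
    return c
for y0 in(-.4,-.2,0,.2):
    r=minimize(cost,[485,162,y0/.05],method='Nelder-Mead',options=dict(initial_simplex=[[485,162,y0/.05],[490,162,y0/.05],[485,167,y0/.05],[485,162,y0/.05+3]]))
    print(r.x*[1,1,.05],r.fun)
    if y0==-.4 or r.fun<best.fun: best=r
cx,cy,yaw=best.x*[1e-3,1e-3,.05]
im={n:cv2.imread(f'pics/{n}0.png') for n in M}
for n in M: im[n][M[n]^cv2.erode(M[n].astype(np.uint8),np.ones((3,3))).astype(bool)]=(255,0,255)
im2={n:cv2.imread(f'pics/{n}0.png') for n in M}
A=np.vstack([np.hstack([overlay('top',i['top'],cx,cy,yaw,4,145,195,65),overlay('scene',i['scene'],cx,cy,yaw,4,155,175,65)]) for i in(im,im2)])
cv2.imwrite('pics/ov2.png',A)
E
```

```text
[ 4.85471811e+02  1.63589617e+02 -2.32811556e-01] 0.4347234012450481
[4.85610576e+02 1.63746104e+02 2.64912577e-02] 0.40027235427277874
[4.85912416e+02 1.63379871e+02 1.53978174e-02] 0.4030371627994718
[4.85475188e+02 1.63697493e+02 8.95665847e-02] 0.4036266742124128
```

View pics/ov2.png

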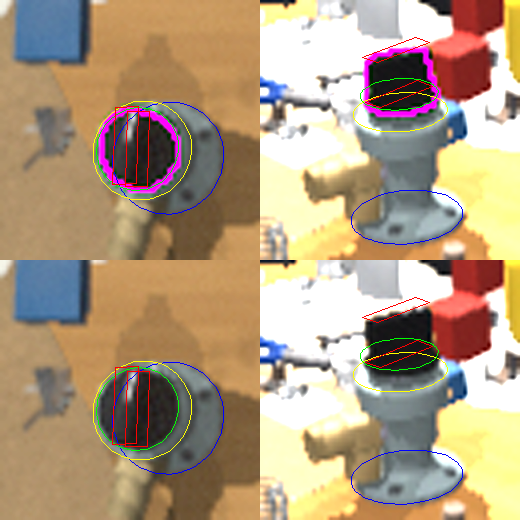

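```bash
python3 - <<'E'
from h import *
im={n:cv2.imread(f'pics/{n}0.png') for n in('top','scene')}
def br(a): return (255*(a/255.)**.55).astype(np.uint8)
rows=[]
raw=[cv2.resize(br(im['top'][215:250,155:195]),(240*1,210),interpolation=cv2.INTER_CUBIC)]
tiles=[]
for yaw in(None,0,-.15,-.3,-.45):
  o=[]
  for n,x0,y0 in(('top',158,212),('scene',172,178)):
    b=br(im[n])
    if yaw is None: t=cv2.resize(b[y0:y0+34,x0:x0+34],(238,238),interpolation=cv2.INTER_CUBIC)
    else: t=overlay(n,(b/1.6).astype(np.uint8),.4855,.1635,yaw,7,x0,y0,34)
    o.append(t[:, :].copy())
  tiles.append(np.vstack(o))
cv2.imwrite('pics/ov3.png',np.hstack(tiles[:3]));cv2.imwrite('pics/ov4.png',np.hstack(tiles[2:]))
E
```

```text
(no output)
```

View pics/ov3.png

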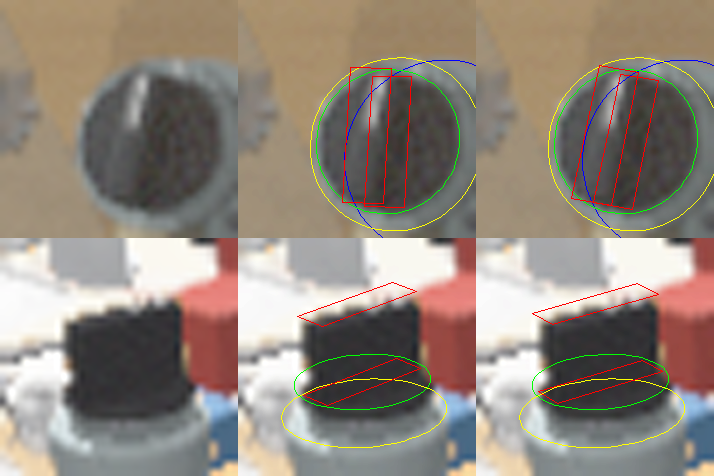

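View pics/ov4.png

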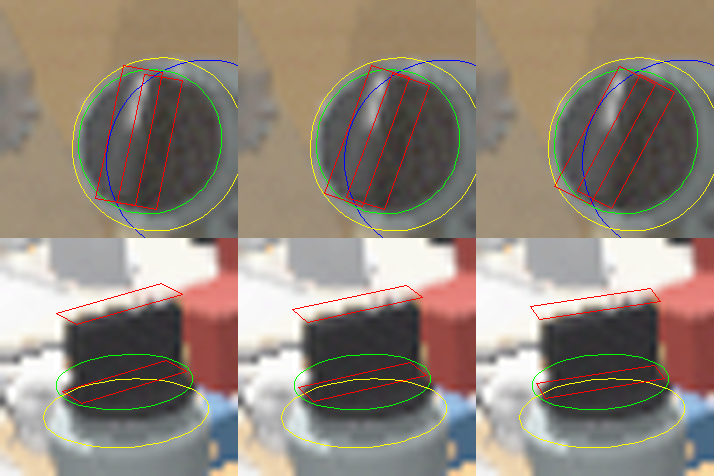

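>>> servo_tool([
  [[30,-42,40],[0,0,0],0],
  [[67,-94,60],[0,0,1],0],
  [[107,-149,60],[0,0,1],0],
  [[147,-204,60],[0,0,2],0],
  [[187,-260,60],[0,0,2],0],
  [[227,-316,60],[0,0,3],0],
  [[265,-370,50],[0,0,3],0],
  [[302,-420,30],[0,0,4],0],
  [[337,-469,10],[0,0,4],0],
  [[337,-469,-20],[0,0,4],0],
], newtons=40)

```text
time_s: 1.75
position: [0.4888, 0.1611, 0.1874]
ee_rot: [0.003, 0.082, 0.997, 0.001]
ft_force: [0.1, 1.3, -0.1]
grip_width: 0.0858
```

```bash
python3 - <<'E'
from h import *
from workcell import *
im={}
for n in("scene","top"): im[n]=cv2.cvtColor(read_camera(n),cv2.COLOR_RGB2BGR)
s=bot.get_state();print(s['time_s'],s['joints'],s['position'],s['ee_rot'],s['ft_force'])
cv2.imwrite('pics/b.png',np.hstack([cv2.resize(im['scene'][90:240,110:260],(400,400),interpolation=2),cv2.resize(im['top'][160:310,100:250],(400,400),interpolation=2)]))
E
```

```text
1.85 [-0.76107307  0.03581696  0.40421845  1.83385254 -0.01187551  1.28116896
  1.04811898] [0.48535103 0.15774494 0.18218273] [-0.00228901  0.0844305   0.99642341 -0.00257714] [-0.29900523 -0.4579582  -0.63071097]
```

View pics/b.png

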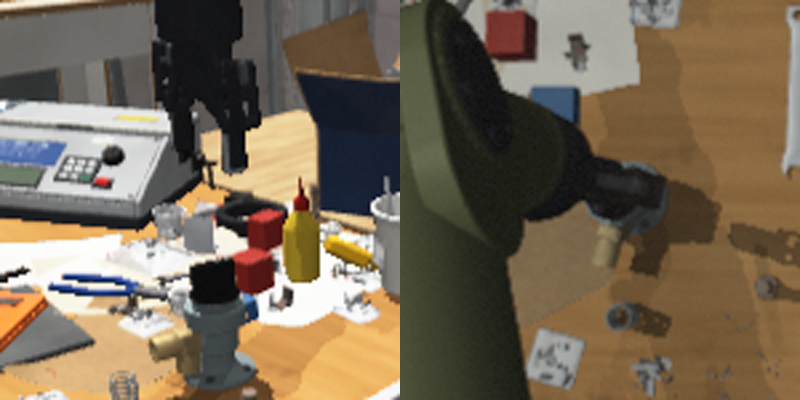

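>>> servo_tool([
  [[0,0,-20],[0,0,0],0],
  [[0,0,-40],[0,0,0],0],
  [[0,0,-40],[0,0,0],0],
  [[0,0,-40],[0,0,0],0],
])

```text
time_s: 2.35
position: [0.4861, 0.1646, 0.1471]
ee_rot: [0.001, 0.08, 0.997, 0.001]
ft_force: [0.3, 0.2, -0.4]
grip_width: 0.085
```

```bash
python3 - <<'E'
from h import *
from workcell import *
im={}
for n in("scene","top"): im[n]=cv2.cvtColor(read_camera(n),cv2.COLOR_RGB2BGR)
s=bot.get_state();print(s['time_s'],s['joints'],s['position'],s['ee_rot'],s['ft_force'],s['qvel'])
b=im['scene'].copy()
cv2.imwrite('pics/c.png',np.hstack([cv2.resize(im['scene'][130:230,140:240],(400,400),interpolation=2),cv2.resize(im['top'][190:270,130:210],(400,400),interpolation=2)]))
E
```

```text
2.45 [-0.76094676  0.06335765  0.40021847  1.87951033 -0.02690865  1.20179134
  1.05857285] [0.48633043 0.16442758 0.14720674] [8.35424869e-04 8.01297859e-02 9.96783889e-01 6.30404679e-04] [ 0.71154856 -0.36343957 -0.14062279] [ 2.21721856e-03 -2.89610563e-04  1.24916373e-03  3.60067393e-03
  5.37794425e-05 -4.86709492e-04  8.58571321e-04]
```

View pics/c.png

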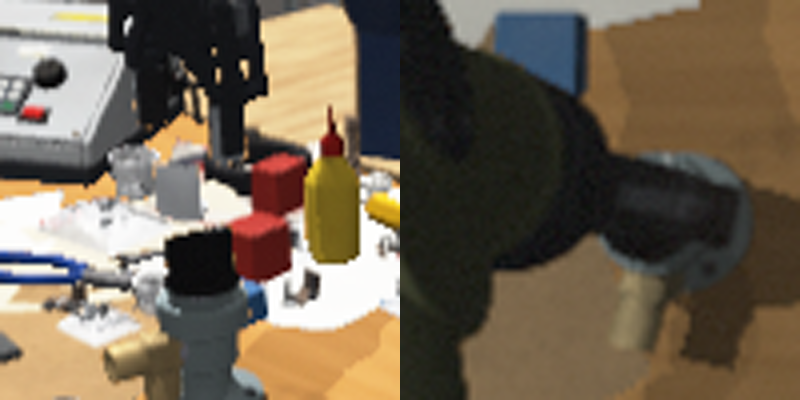

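>>> servo_tool([
  [[0,0,-15],[0,0,0],0],
  [[0,0,-30],[0,0,0],0],
  [[0,0,-42],[0,0,0],0],
  [[0,0,-49],[0,0,0],40],
  [[0,0,-49],[0,0,0],100],
  [[0,0,-49],[0,0,0],160],
  [[0,0,-49],[0,0,0],200],
  [[0,0,-49],[0,0,0],255],
  [[0,0,-49],[0,0,0],255],
  [[0,0,-49],[0,0,0],255],
], newtons=40)

```text
time_s: 3.7
position: [0.4859, 0.1617, 0.0974]
ee_rot: [0.0, 0.081, 0.997, -0.001]
ft_force: [-2.1, -5.7, 3.2]
grip_width: 0.0116
```

```bash
python3 - <<'E'
from h import *
from workcell import *
im={}
for n in("scene","top"): im[n]=cv2.cvtColor(read_camera(n),cv2.COLOR_RGB2BGR)
s=bot.get_state();print(s['time_s'],s['joints'],s['position'],s['ee_rot'],s['ft_force'],s['torque'],s['grip_width'])
b=im['scene'].copy()
cv2.imwrite('pics/d.png',np.hstack([cv2.resize(im['scene'][130:230,140:240],(400,400),interpolation=2),cv2.resize(im['top'][190:270,130:210],(400,400),interpolation=2)]))
E
```

```text
3.8 [-0.7527393   0.11316324  0.40313309  1.93646375 -0.04751141  1.10223859
  1.077994  ] [0.48594919 0.16168801 0.0973833 ] [ 3.49551684e-05  8.11058172e-02  9.96704948e-01 -1.04512031e-03] [-0.87862338 -4.64327482  2.82222146] [-1.12054851  0.23096772  0.01444255] 0.011611276923703924
```

View pics/d.png

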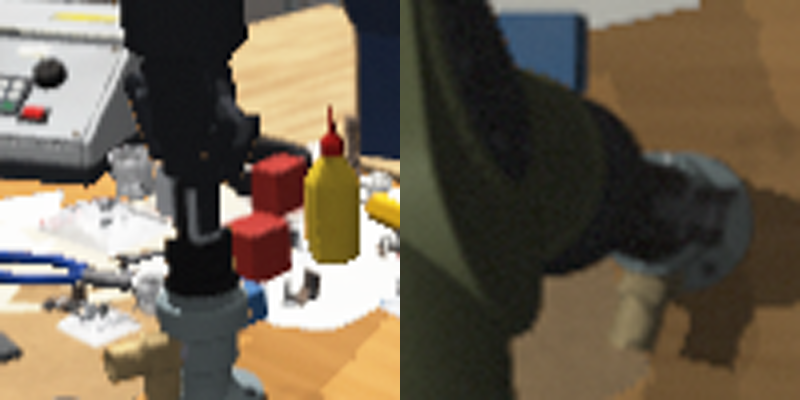

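>>> servo_tool([
  [[0,-3,-4],[0,0,0],255],
  [[0,-3,-8],[0,0,0],255],
  [[0,-3,-12],[0,0,0],255],
  [[0,-3,-12],[0,0,0],255],
  [[0,-3,-12],[0,0,0],255],
], newtons=50)

```text
time_s: 4.42
position: [0.4867, 0.1617, 0.0893]
ee_rot: [0.001, 0.08, 0.997, 0.002]
ft_force: [-10.2, -4.3, 28.0]
grip_width: 0.0108
```

>>> servo_tool([
  [[0,0,2],[0,0,0],255],
  [[0,0,2],[0,0,4],255],
  [[0,0,2],[0,0,9],255],
  [[0,0,2],[0,0,14],255],
  [[0,0,2],[0,0,19],255],
  [[0,0,2],[0,0,24],255],
  [[0,0,2],[0,0,24],255],
])

```text
time_s: 5.3
position: [0.4863, 0.1614, 0.0896]
ee_rot: [0.001, -0.129, 0.992, 0.001]
ft_force: [-5.5, -2.2, 17.3]
grip_width: 0.0112
```

```bash
python3 - <<'E'
from workcell import *
s=bot.get_state();print(s['time_s'],s['joints'],s['position'],s['ee_rot'],s['ft_force'],s['torque'],s['grip_width'])
E
```

```text
5.3 [-0.72201508  0.12009698  0.37474851  1.94511991 -0.05145666  1.08339485
  1.50384509] [0.48633519 0.16142171 0.08956296] [ 6.99510693e-04 -1.29007316e-01  9.91642919e-01  9.72282936e-04] [-5.53721097 -2.22124295 17.30410006] [-0.58908702  1.34973301  0.0241409 ] 0.011237035886202095
```

>>> servo_tool([
  [[0,0,0],[0,0,6],255],
  [[0,0,0],[0,0,12],255],
  [[0,0,0],[0,0,18],255],
  [[0,0,0],[0,0,24],255],
  [[0,0,0],[0,0,30],255],
  [[0,0,0],[0,0,36],255],
  [[0,0,0],[0,0,36],255],
])

```text
time_s: 6.18
position: [0.4864, 0.1613, 0.0896]
ee_rot: [0.001, -0.429, 0.903, 0.001]
ft_force: [-5.1, -2.9, 16.9]
grip_width: 0.011
```

```bash
python3 - <<'E'
from workcell import *
import cv2,numpy as np
s=bot.get_state();print(s['time_s'],s['joints'],s['position'],s['ee_rot'],s['ft_force'],s['torque'],s['grip_width'])
im={}
for n in("scene","top"): im[n]=cv2.cvtColor(read_camera(n),cv2.COLOR_RGB2BGR)
cv2.imwrite('pics/e.png',np.hstack([cv2.resize(im['scene'][130:230,140:240],(400,400),interpolation=2),cv2.resize(im['top'][190:270,130:210],(400,400),interpolation=2)]))
E
```

```text
6.175 [-0.68272619  0.11943083  0.33263839  1.94376776 -0.04561821  1.08353048
  2.12700401] [0.48636909 0.16132503 0.08960962] [ 9.50908459e-04 -4.29191630e-01  9.03212747e-01  6.10898691e-04] [-5.1499098  -2.92186711 16.89536326] [-0.63259474  1.36504327  0.06529078] 0.011007313742920619
```

View pics/e.png

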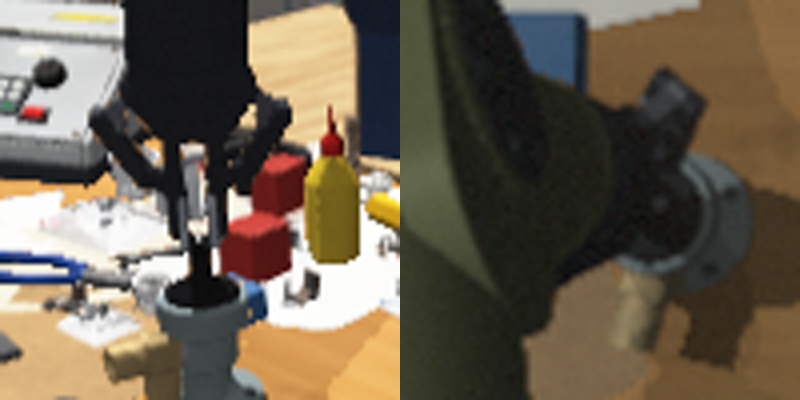

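>>> servo_tool([
  [[0,0,0],[0,0,3],255],
  [[0,0,0],[0,0,6],255],
  [[0,0,0],[0,0,8],255],
  [[0,0,0],[0,0,8],255],
])

```text
time_s: 6.78
position: [0.4864, 0.1613, 0.0896]
ee_rot: [0.001, -0.491, 0.871, 0.001]
ft_force: [-6.6, -3.9, 17.1]
grip_width: 0.0109
```

```bash
cat > st.py <<'E'
from workcell import *
import numpy as np
s=bot.get_state();q=s['ee_rot'];print(s['time_s'],s['joints'][6],s['position'],s['ft_force'],s['torque'],s['grip_width'],'yaw(x)',np.degrees(2*np.arctan2(q[1],q[2])))
E
python3 st.py
```

```text
6.775 2.2648211803845664 [0.48635715 0.16130751 0.08960127] [-6.60311533 -3.89087038 17.09510686] [-0.66084526  1.30433798  0.01761038] 0.01087837582618496 yaw(x) -58.7933956207409
```

>>> servo_tool([
  [[0,0,0],[0,0,2],255],
  [[0,0,0],[0,0,4],255],
  [[0,0,0],[0,0,6],255],
  [[0,0,0],[0,0,6],255],
])

```text
time_s: 7.28
position: [0.4864, 0.1613, 0.0896]
ee_rot: [0.001, -0.535, 0.845, 0.001]
ft_force: [-6.7, -2.9, 16.9]
grip_width: 0.0107
```

```bash
python3 st.py
```

```text
7.275 2.3682956003962996 [0.48638946 0.16125344 0.08960809] [-6.68066179 -2.90890541 16.94515194] [-0.62353066  1.34438151 -0.16128422] 0.01070378633081561 yaw(x) -64.75500940685478
```

>>> servo_tool([
  [[0,0,0],[0,0,2],255],
  [[0,0,0],[0,0,4],255],
  [[0,0,0],[0,0,4],255],
])

```text
time_s: 7.65
position: [0.4864, 0.1612, 0.0896]
ee_rot: [0.001, -0.564, 0.826, 0.001]
ft_force: [-5.7, -3.2, 17.2]
grip_width: 0.0105
```

```bash
python3 st.py
```

```text
7.65 2.4366765759631246 [0.48639871 0.16123898 0.0896081 ] [-5.68399275 -3.20856038 17.24394503] [-0.64720917  1.39195087 -0.59222368] 0.010481115185741779 yaw(x) -68.66858429209222
```

>>> servo_tool([
  [[0,0,4],[0,0,0],255],
  [[0,0,9],[0,0,0],255],
  [[0,0,9],[0,0,0],150],
  [[0,0,10],[0,0,0],60],
  [[0,0,10],[0,0,0],0],
  [[0,0,12],[0,0,0],0],
  [[0,0,30],[0,0,0],0],
  [[0,0,60],[0,0,0],0],
  [[0,0,110],[0,0,0],0],
  [[0,0,150],[0,0,0],0],
])

```text
time_s: 8.9
position: [0.4863, 0.1608, 0.2403]
ee_rot: [0.001, -0.565, 0.825, -0.0]
ft_force: [-0.3, -0.6, -0.3]
grip_width: 0.0852
```

>>> servo_tool([
  [[-20,60,30],[0,0,-5],0],
  [[-40,120,30],[0,0,-10],0],
  [[-60,170,30],[0,0,-15],0],
  [[-80,220,30],[0,0,-20],0],
  [[-80,220,30],[0,0,-20],0],
])

```text
time_s: 9.52
position: [0.4021, 0.3859, 0.2677]
ee_rot: [0.0, -0.417, 0.909, 0.001]
ft_force: [-0.5, -0.5, 0.6]
grip_width: 0.0854
```

```bash
python3 st.py; python3 - <<'E'
from h import *
from workcell import *
im={}
for n in("scene","top"): im[n]=cv2.cvtColor(read_camera(n),cv2.COLOR_RGB2BGR); cv2.imwrite(f'pics/{n}9.png',im[n])
def br(a): return (255*(a/255.)**.55).astype(np.uint8)
T=br(im['top']);S=br(im['scene'])
R=lambda a:cv2.resize(a,(266,266),interpolation=cv2.INTER_CUBIC)
cv2.imwrite('pics/f.png',np.vstack([np.hstack([R(S[165:225,160:220]),R(T[205:255,150:200]),overlay('top',(T/1.6).astype(np.uint8),.4855,.162,-.16+1.25,7,158,212,38)]),np.hstack([R(S[195:255,292:352]),R(T[175:225,292:342]),R(br(cv2.imread('pics/top0.png'))[175:225,292:342])])]))
E
```

```text
9.525 1.6291805867489142 [0.40210456 0.38586484 0.26772809] [-0.50403441 -0.51416965  0.63064533] [-0.04132643 -0.00878645  0.01618611] 0.08539783947582563 yaw(x) -49.290607930620446
```

View pics/f.png

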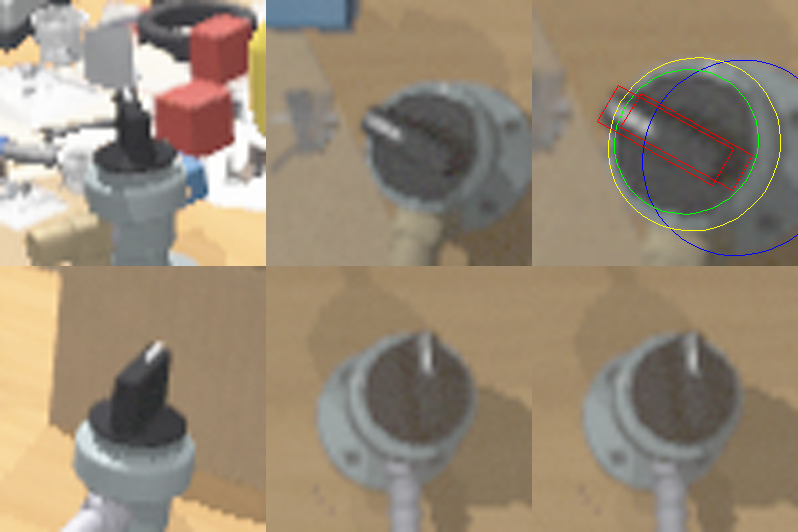

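```bash
python3 -c "
from workcell import bot
print(bot.hand_in())"
```

```text
the job is handed in; nothing more can be done
None
```

I opened the elbow tap and handed the job in at about 9.6 s. I gripped its knob, pushed it down about 8 mm, and turned it anticlockwise until it hit the end stop. I then eased it up, let go and moved the arm clear.

- **Open end:** Resistance to turning rose to 0.59 N m after about 74° of turning, where it had been near zero, so the knob was against the stop. The arm went another 4° there, and the fingers slipped slightly on the knob.
- **Final look:** The pointer fits about 72° anticlockwise of where it started, and the skirt looks sprung up level with the other tap's.
- **Straight tap:** It looks the same as at the start, still shut.
- **Robot:** The gripper is open and clear, with no force on it above sensor noise. The highest force I read was about 30 N, when the knob bottomed out.
- **Checks that disagreed or were weak:**
  - The first position estimates from the two cameras differed by about 2 cm. I used a fit to the outlines instead, which was about 2 to 3 mm off sideways, and the arm gave enough to absorb that.
  - I couldn't see the white open mark under the pointer, so the end position rests on the turning resistance and the pointer angle.

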